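# Lock the confidential-paper box with the T-key

### The arm

A 6-joint arm with a two-finger parallel gripper is mounted at the origin on the work surface. World frame = base frame: x ahead of the robot, y to its left, z up, the work surface at z = 0. Lengths are in m, angles in rad, forces in N, time in s.
With the tool pointing down it reaches from about 0.25 to 0.775 m from the base axis. Payload 4 kg.
Tool frame: the origin (TCP) lies on the centre line of the jaws, within the pads' length; the fingertips stand 14 mm ahead of it and the grasp point (between the pads) lies 5 mm behind it (robot.tcp_to_tips is the distance from the TCP to the fingertips, in m); z points along the fingers, y is the line along which they close (so a half turn about z gives the same grasp; the last joint's range is limited). The gripper opens to 94 mm and grips with 3 to 60 N. Pads are 16 mm wide; open, the fingers measure 119 mm over their backs; the gripper's body (75 mm by 177 mm) begins 78 mm behind the grasp point.
Start: joints at [-1.258, 0.087, 1.371, -0, 1.684, -0.103], TCP at [0.222, -0.503, 0.22] pointing down, gripper open.
Joint ranges: [-3.1, 3.1], [-0.76, 2.03], [0.27, 2.55], [-1.08, 4.22], [0.17, 2.65], [-2.57, 2.57]. Speed limits (rad/s): [2.79, 2.79, 3.14, 3.14, 3.14, 3.14].

### API

Orientations are given as [roll, pitch, yaw] about the fixed x, y, z axes, in that order (R = Rz(yaw) Ry(pitch) Rx(roll)).
In Python, from bench import robot gives the robot as it stands.
- The arm moves only by the tool carry_out, never from a script. Its argument "increments" is a list of rows, each a list of 3 entries, a list of its own where there are three numbers: the closure in counts, from 0 (fully open) to 255 (shut), then the shift along the tool's x, y, z in mm, then the turn about the tool's z in degrees. In form: [[fingers, [dx, dy, dz], twist], ...]. A call has 1 to 8 rows; each row shifts and turns the commanded pose from where the row before left it, along the tool's axes as they then stand; what a row does not reach is not made up. A row lasts 1/10 s, in which the tool goes at most 50 mm and 8.59 degrees, less where a joint would pass 70% of its speed; a pose out of reach is approached as far as the arm can. A call with a gripper value outside its range is refused whole. The fingers move at their own pace and stop on an object; the grip force is fixed at half the most. Time passes only in rows, so rows that do not move let the fingers close. It gives the time, the measured TCP pose, the force, the opening and the grip force at its end, in the units of the state.
- robot.get_obs(): the state, without advancing time (a new reading comes with each control period).
- robot.snapshot(name): name is "side" or "top"; returns the picture (384x512x3 uint8, blue, green, red); there is no depth.
- robot.get_calibration(name): a dict with "vfov" (degrees; the focal length in pixels is half the picture's height over the tangent of half this angle, whatever the lens; pixels are square), "cx", "cy" (the principal point, pixels), "k1" (the pictures are not rectified: a ray, as slopes to the right and down, at radius r is drawn at 1 + k1 r^2 times it, then the intrinsics apply), "T" (4x4, takes a point from camera to world coordinates). Camera axes: x right, y down, z forward; pixel columns grow to the right and rows downward; lengths in m; the calibration is good to about 2 mm. A picture is of the moment at which its call begins. get_calibration takes no time and is no camera call.
- robot.close_job(): hands the job in; it is judged then, once.
The state is a dict: "time": time; "joint_positions": joint angles; "qvel": joint speeds; "joint_torque": joint torques, N m; "tool_pos": TCP position; "ee_rot": TCP orientation; "wrist_force": force on the tool from outside, world axes, zero at the start; "wrist_torque": the same for the moment, N m; "width": finger opening in m; "finger_force": force on a finger pad.
Only numpy, scipy, OpenCV 4.12 (cv2) and the standard library are available. Lean on these libraries where they do the work, as an engineer would, in place of code of your own. Each camera call takes 0.05 s, during which the arm holds its last target. There are 200 camera calls.

### The job

The grey strongbox for confidential paper has been left unlocked. Take the key with the straight T-bar handle out of the key stand, press it into the lock on the box's lid, turning it until the blade drops fully home, then turn it clockwise as far as it goes to lock the box. Pull the key out again and put it back in a free well of the stand, upright and fully down, leaving the round-handled key and the other things on the table where they are.

Things in the scene. Friction and masses are not known exactly. Their poses are not given: they have to be found in the camera images.
- key: Steel T-key, 88 mm tall, 0.2 to 0.4 kg, upright in one well of the stand. Origin at the bottom of its blade, z up to the handle. Flat blade, z = 0 to 30 mm: 26 mm wide along x, 9 mm thick along y (lowest 4.5 mm rounded). Collar 44 mm across, z = 30 to 36; it rests on the stand or the lock's face when the key is fully home. Stem 14 mm thick up to z = 70. Half a turn about z gives the same shape.
- key_bar (a point): Middle of the key's straight T-bar handle, 79 mm above the key's origin. The bar is 90 mm long along x (parallel to the blade's width), 14 mm thick along y and 18 mm high; axes as the key's.
- round_key: Another steel key with the same collar and stem, in the other well, with a round knob handle 52 mm across instead of a bar and a 15 mm square bit. It is for another lock and is to be left in its well. Origin at the bottom of its bit, z up.
- key_stand: Fixed dark brown block, 90 mm along x, 210 mm along y, 42 mm high, with two round wells, 34 mm across and 36 mm deep, in its top. Origin under its centre, z up.
- well_a (a point): Centre of the mouth of the well at the stand's -y end (58 mm from its middle), level with the top of the stand (42 mm over the table); z up. A key that is fully down has its origin 30 mm below this point.
- well_b (a point): The same for the well at the stand's +y end.
- strongbox: Fixed grey steel box, 220 x 220 mm, 120 mm high, with the round lock in the middle of its lid: a brass plug 62 mm across with a slot in it, inside a flat dark ring 92 mm across and 4 mm high. Origin under its centre, z up.
- lock_slot (a point): Centre of the slot, on the face of the brass plug, 6 mm above the lid (126 mm over the table). z up; x lies along the slot and turns with the plug. The slot is 31 mm long (x), 12.5 mm wide (y), 38 mm deep, with a small chamfer. Fully home, the key's collar lies on the face and its origin is 30 mm below this point.
- lock (a joint): Turn of the plug in rad, growing clockwise seen from above: 0 at the unlocked stop, 1.45 at the locked stop; starts anywhere from 0 to 0.45. At 0 the slot lies along the box's x. It stays where it is left; about 0.15 N m turns it; the key has about 0.12 rad of play either way in the slot.
- tape_roll: Bystander: roll of brown tape lying flat, 100 mm across, 48 mm high. Origin under its centre.
- cup: Bystander: paper cup, 80 mm across, 95 mm high. Origin under its centre.
There are look-alikes about, which are no part of the job. What is shaped like the key but orange is not meant.

How it is judged:
On the way, in this order (a step that is already met when the one before it is completed fails the run):
1. the T-bar key's blade is fully home in the slot of the lock (z of key in the frame of lock_slot below -0.026 m and horizontal distance between key and lock_slot below 0.008 m), for 0.1 s.
2. the lock is turned to its locked stop (at least 1.33 rad) with the key fully home (all of step 1 and value of joint lock above 1.33 rad), for 0.1 s.
At the end, for the whole second after the job is handed in: The lock stands at 1.33 rad or more, and the T-bar key stands upright (within 0.12 rad) and at rest in a well of the stand, its blade at least 26 mm below the mouth and within 8 mm of the well's axis (value of joint lock above 1.33 rad and ((z of key in the frame of well_a below -0.026 m and horizontal distance between key and well_a below 0.008 m) or (z of key in the frame of well_b below -0.026 m and horizontal distance between key and well_b below 0.008 m)) and angle between key's own z axis and vertical below 0.12 rad and linear speed of key below 0.02 m/s); the robot touches nothing.
It fails at once if the round-handled key is moved by more than 30 mm (distance of round_key from where it was at the start of the episode above 0.03 m).
It fails at once if the tape roll is moved by more than 40 mm (distance of tape_roll from where it was at the start of the episode above 0.04 m).
It fails at once if the cup is moved by more than 40 mm (distance of cup from where it was at the start of the episode above 0.04 m).
It also fails if it takes over 61 s, if anything falls off the work surface, if the arm or the gripper's body presses on something with over 40 N, if the wrist force passes 120 N, or if a joint passes its speed limit or range.

## Working session

There is one attempt and no reset: what is moved stays moved. The work goes in short steps, Python scripts to look and compute and a tool call to move; the robot and the scene stay as the last step left them, time stands still between calls to the robot, and variables do not carry over. Pictures are saved under pics/ and viewed, at most 10 in all, crops included, and the job is handed in when it is done.

Besides the shell and the picture viewer there is one more tool, called after "Emit:" as a command line: name --argument value ..., lists and objects as JSON in quotes. carry_out: Moves the arm, as the interface text tells. Its arguments: {"type":"object","properties":{"increments":{"type":"array","items":{"type":"array"}}},"required":["increments"]}

```bash
mkdir -p pics; ls; cat > h.py <<'E'
import numpy as np, cv2
from bench import robot
def cal(n):
    c=robot.get_calibration(n); f=192/np.tan(np.radians(c["vfov"])/2)
    return c,f,np.array(c["T"])
def ray(n,u,v):
    c,f,T=cal(n); d=np.array([(u-c["cx"])/f,(v-c["cy"])/f]); s=d.copy()
    for _ in range(30): s=d/(1+c["k1"]*(s@s))
    return T[:3,3],T[:3,:3]@np.r_[s,1]
def onz(n,u,v,z):
    o,d=ray(n,u,v); return o+d*(z-o[2])/d[2]
def proj(n,p):
    c,f,T=cal(n); q=T[:3,:3].T@(np.array(p)-T[:3,3]); s=q[:2]/q[2]; s=s*(1+c["k1"]*(s@s))
    return s*f+[c["cx"],c["cy"]]
E
python3 - <<'E'
from h import *
for n in("top","side"):
    im=robot.snapshot(n); cv2.imwrite(f"pics/{n}0.png",im); c=robot.get_calibration(n); print(n,c["vfov"],c["k1"],np.round(c["T"],3).tolist())
o=robot.get_obs(); print(o["time"],o["tool_pos"],o["ee_rot"],o["width"])
a=[cv2.imread(f"pics/{n}0.png") for n in("top","side")]
E
```

```text
pics
top 43.23213420335746 -0.18933119422406247 [[-0.007, -0.982, 0.19, 0.295], [-1.0, 0.006, -0.005, 0.054], [0.004, -0.19, -0.982, 1.639], [0.0, 0.0, 0.0, 1.0]]
side 42.60992447371583 -0.11944892881104084 [[0.933, -0.265, 0.243, 0.222], [-0.359, -0.682, 0.637, -0.91], [-0.003, -0.682, -0.732, 1.185], [0.0, 0.0, 0.0, 1.0]]
0.1 [ 0.22200103 -0.50268052  0.21841326] [-3.13953495e+00 -2.09965629e-04  4.15812698e-01] 0.09416756245869352
```

View pics/top0.png

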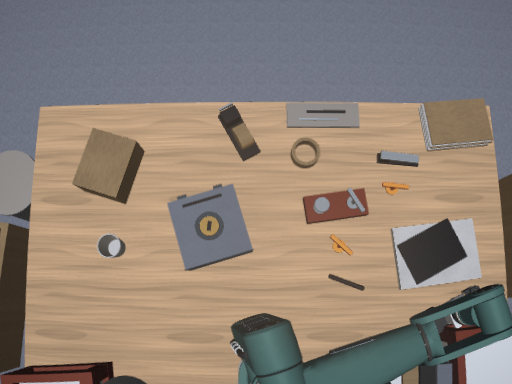

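View pics/side0.png

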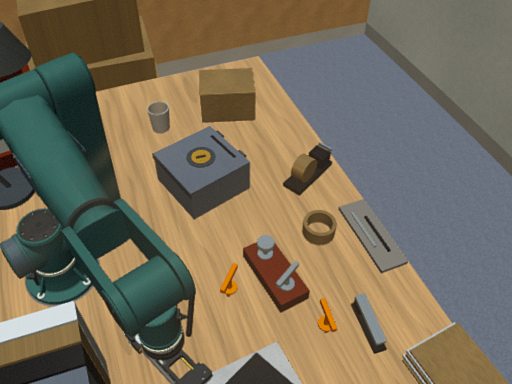

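The top view shows the stand at about (335,206), with the T-key at (356,201) and the round key at (321,205). The box lock is at (209,226). I'll enlarge both areas.

```bash
python3 - <<'E'
from h import *
t=cv2.imread("pics/top0.png"); s=cv2.imread("pics/side0.png")
C=lambda im,x,y,w,h,k:cv2.resize(im[y:y+h,x:x+w],None,fx=k,fy=k,interpolation=cv2.INTER_CUBIC)
a=C(t,160,180,100,94,4); b=C(t,300,180,75,47,8)[:376,:]; 
im=np.zeros((600,800,3),np.uint8)
im[:300,:400]=C(t,184,201,50,37.5.__int__(),8)[:300,:400] if 0 else cv2.resize(t[207:245,184:234],(400,304))[:300]
im[:300,400:]=cv2.resize(t[183:228,313:373],(400,300))
im[300:,:400]=cv2.resize(s[135:180,172:232],(400,300))
im[300:,400:]=cv2.resize(s[230:314,240:320],(300,315))[:300] if 0 else cv2.resize(s[230:305,235:335],(400,300))
cv2.imwrite("pics/c0.png",im)
E
```

```text
(no output)
```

View pics/c0.png

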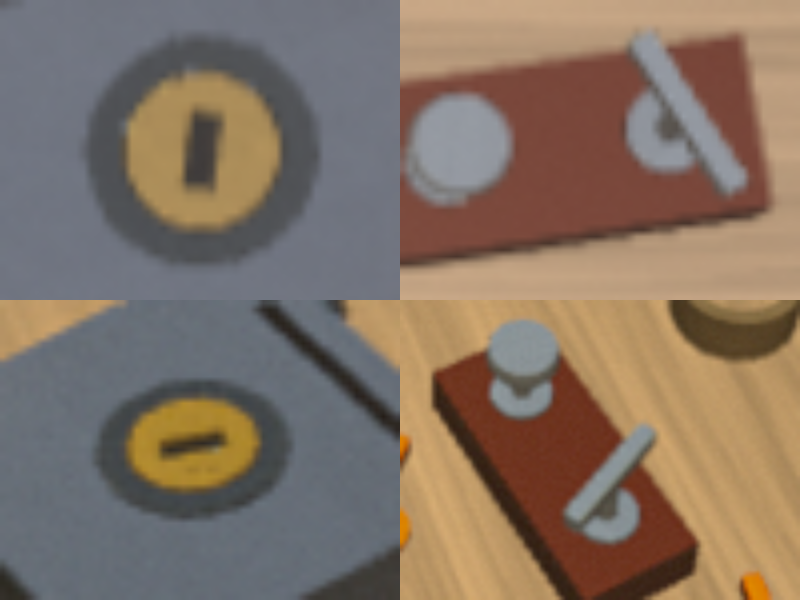

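```bash
cat > m.py <<'E'
from h import *
A=lambda n,x,y,k,ox,oy,z:onz(n,ox+x/k-.5+.5/k*0,oy+y/k-.5,z)
def show(l,p,q): d=q-p; print(l,np.round((p+q)/2,4),"ang",round(np.degrees(np.arctan2(d[1],d[0])),1),"len",round(np.linalg.norm(d),4))
E
python3 - <<'E'
from m import *
print("plug top",A("top",202,150,8,184,207,.126),"side",A("side",193,145,6.667,172,135,.126))
show("slot top",A("top",198,190,8,184,207,.126),A("top",208,112,8,184,207,.126))
show("slot side",A("side",162,152,6.667,172,135,.126),A("side",226,139,6.667,172,135,.126))
show("bar top",A("top",337,187,6.667,313,183,.1),A("top",245,40,6.667,313,183,.1))
show("bar side",A("side",178,218,4,235,230,.1),A("side",245,132,4,235,230,.1))
show("box edge",onz("top",188,269,.12),onz("top",169,203,.12))
show("stand top edge",A("top",370,207,6.667,313,183,.042),A("top",341,37,6.667,313,183,.042))
print("round knob",A("top",62,142,6.667,313,183,.1),"collar T",A("top",265,130,6.667,313,183,.048),A("side",211,215,4,235,230,.048))
E
```

```text
plug top [0.48845947 0.18963547 0.126     ] side [0.49023609 0.18810969 0.126     ]
slot top [0.4881 0.1892 0.126 ] ang -6.8 len 0.0311
slot side [0.4906 0.1876 0.126 ] ang -4.6 len 0.0308
bar top [ 0.5727 -0.2861  0.1   ] ang 30.1 len 0.0847
bar side [ 0.5749 -0.2887  0.1   ] ang 33.3 len 0.0812
box edge [0.4564 0.2864 0.12  ] ang 17.1 len 0.2193
stand top edge [ 0.5786 -0.3322  0.042 ] ang 7.0 len 0.0884
round knob [ 0.55925995 -0.17269329  0.1       ] collar T [ 0.57358024 -0.28391559  0.048     ] [ 0.57789593 -0.28820428  0.048     ]
```

Emit:
carry_out --increments '[[0, [34, -5, 0], 0], [0, [34, -5, 0], 0], [0, [34, -5, 0], 0], [0, [34, -5, 0], 0], [0, [34, -5, 0], 0], [0, [34, -5, 0], 0], [0, [34, -5, 0], 0], [0, [34, -5, 0], 0]]'

```text
time: 0.9
tool_pos: [0.4557, -0.3556, 0.2189]
ee_rot: [-3.141, 0.0, 0.416]
wrist_force: [-0.8, 0.4, 0.6]
width: 0.0939
finger_force: 0.0
```

```bash
cat > go.py <<'E'
import sys
from h import *
from scipy.spatial.transform import Rotation as Ro
# go.py x y z yaw : remaining tool-frame shift (mm) and twist (deg)
x,y,z,w=map(float,sys.argv[1:5]); o=robot.get_obs(); R=Ro.from_euler("xyz",o["ee_rot"])
d=R.inv().apply(np.array([x,y,z])-o["tool_pos"])*1000
yaw=np.degrees(o["ee_rot"][2]); 
print("t",round(o["time"],2),"pos",np.round(o["tool_pos"],4),"rpy",np.round(np.degrees(o["ee_rot"]),2),"d",np.round(d,1),"twist",round(-((w-yaw+180)%360-180),1),"F",np.round(o["wrist_force"],1),"M",np.round(o["wrist_torque"],2),"w",round(o["width"],4),"ff",np.round(o["finger_force"],1),"q6",np.round(o["joint_positions"],2))
E
python3 go.py .574 -.287 .19 31.5
```

```text
t 0.9 pos [ 0.4557 -0.3556  0.2189] rpy [-1.7994e+02  3.0000e-02  2.3820e+01] d [135.9 -14.9  28.8] twist -7.7 F [-0.8  0.4  0.6] M [-0.04 -0.03 -0.  ] w 0.0939 ff 0.0 q6 [-0.76  0.15  1.3  -0.    1.69  0.39]
```

Emit:
carry_out --increments '[[0, [34, -4, 5], 0], [0, [34, -4, 5], 0], [0, [34, -4, 5], 0], [0, [34, -3, 5], 0], [0, [0, 0, 5], -7.7], [0, [0, 0, 4], 0], [0, [0, 0, 0], 0]]'

```text
time: 1.6
tool_pos: [0.5725, -0.2879, 0.189]
ee_rot: [-3.139, 0.001, 0.547]
wrist_force: [0.3, 0.6, -0.7]
width: 0.094
finger_force: 0.0
```

```bash
python3 go.py .574 -.287 .086 31.5; python3 - <<'E'
from h import *
t=robot.snapshot("top"); s=robot.snapshot("side")
im=np.hstack([cv2.resize(t[165:240,300:400],(400,300)),cv2.resize(s[210:310,225:345],(400,333))[:300]])
cv2.imwrite("pics/g1.png",im)
E
```

```text
t 1.6 pos [ 0.5725 -0.2879  0.189 ] rpy [-1.7987e+02  8.0000e-02  3.1370e+01] d [  1.9   0.3 103. ] twist -0.1 F [ 0.3  0.6 -0.7] M [ 0.   -0.04 -0.05] w 0.094 ff 0.0 q6 [-0.55  0.3   1.18 -0.    1.66  0.47]
```

View pics/g1.png

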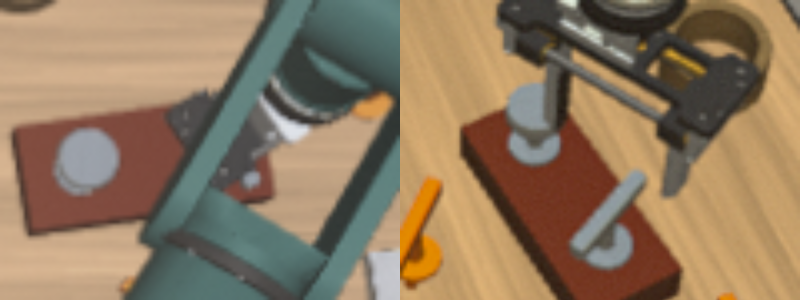

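Emit:
carry_out --increments '[[0, [1.5, 0, 25], 0], [80, [0, 0, 25], 0], [120, [0, 0, 25], 0], [120, [0, 0, 20], 0], [120, [0, 0, 8], 0], [255, [0, 0, 0], 0], [255, [0, 0, 0], 0], [255, [0, 0, 0], 0]]'

```text
time: 2.5
tool_pos: [0.5753, -0.288, 0.0896]
ee_rot: [3.138, -0.002, 0.55]
wrist_force: [-0.3, -0.1, 0.2]
width: 0.041
finger_force: 0.0
```

```bash
python3 go.py .574 -.287 .286 31.5
```

```text
t 2.5 pos [ 0.5753 -0.288   0.0896] rpy [ 1.7982e+02 -9.0000e-02  3.1500e+01] d [  -0.3   -0.9 -196.4] twist -0.0 F [-0.3 -0.1  0.2] M [-0.01 -0.   -0.03] w 0.041 ff 0.0 q6 [-0.55  0.35  1.32 -0.    1.47  0.47]
```

Emit:
carry_out --increments '[[255, [0, 0, 2], 0], [255, [0, 0, 0], 0], [255, [0, 0, 0], 0], [255, [0, 0, 0], 0], [255, [0, 0, 0], 0]]'

```text
time: 3.0
tool_pos: [0.5744, -0.287, 0.0856]
ee_rot: [-3.141, 0.0, 0.55]
wrist_force: [-0.6, 1.1, 1.7]
width: 0.0137
finger_force: 30.0
```

```bash
python3 go.py .574 -.287 .27 31.5
```

```text
t 3.0 pos [ 0.5744 -0.287   0.0856] rpy [-179.98    0.     31.53] d [  -0.3   -0.3 -184.4] twist 0.0 F [-0.6  1.1  1.7] M [0.17 0.05 0.03] w 0.0137 ff 30.0 q6 [-0.55  0.35  1.33  0.    1.47  0.47]
```

Emit:
carry_out --increments '[[255, [0, 0, -10], 0], [255, [0, 0, -25], 0], [255, [0, 0, -30], 0], [255, [0, 0, -30], 0], [255, [0, 0, -30], 0], [255, [0, 0, -30], 0], [255, [0, 0, -25], 0], [255, [0, 0, 0], 0]]'

```text
time: 3.8
tool_pos: [0.5759, -0.2882, 0.271]
ee_rot: [3.133, -0.004, 0.55]
wrist_force: [-0.1, -0.2, -2.1]
width: 0.0136
finger_force: 30.0
```

```bash
python3 go.py .489 .1885 .265 174.3
```

```text
t 3.8 pos [ 0.5759 -0.2882  0.271 ] rpy [179.5   -0.24  31.52] d [ 175.1 -451.8    2.8] twist -142.8 F [-0.1 -0.2 -2.1] M [-0.09 -0.08 -0.03] w 0.0136 ff 30.0 q6 [-0.55  0.29  1.03 -0.    1.81  0.47]
```

Emit:
carry_out --increments '[[255, [11, -28, 0], 0], [255, [11, -28, 0], 0], [255, [11, -28, 0], 0], [255, [11, -28, 0], 0], [255, [11, -28, 0], 0], [255, [11, -28, 0], 0], [255, [11, -28, 0], 0], [255, [11, -28, 0], 0]]'

```text
time: 4.6
tool_pos: [0.5313, -0.0491, 0.2633]
ee_rot: [-3.14, 0.002, 0.55]
wrist_force: [-0.2, 0.7, -3.2]
width: 0.0134
finger_force: 30.0
```

Emit:
carry_out --increments '[[255, [11, -28, 0], 0], [255, [11, -28, 0], 0], [255, [11, -28, 0], 0], [255, [11, -28, 0], 0], [255, [11, -28, 0], 0], [255, [11, -28, 0], 0], [255, [11, -28, 0], 0], [255, [11, -28, 0], 0]]'

```text
time: 5.4
tool_pos: [0.4892, 0.1876, 0.2634]
ee_rot: [-3.141, 0.003, 0.55]
wrist_force: [-0.3, 0.0, -2.0]
width: 0.0135
finger_force: 30.0
```

Emit:
carry_out --increments '[[255, [0, 0, 0], -8], [255, [0, 0, 0], -8], [255, [0, 0, 0], -8], [255, [0, 0, 0], -8], [255, [0, 0, 0], -8], [255, [0, 0, 0], -8], [255, [0, 0, 0], -8], [255, [0, 0, 0], -8]]'

```text
time: 6.2
tool_pos: [0.4896, 0.1864, 0.2633]
ee_rot: [-3.138, 0.001, 1.673]
wrist_force: [-0.4, -0.3, -2.1]
width: 0.014
finger_force: 30.0
```

Emit:
carry_out --increments '[[255, [0, 0, 0], -8], [255, [0, 0, 0], -8], [255, [0, 0, 0], -8], [255, [0, 0, 0], -8], [255, [0, 0, 0], -8], [255, [0, 0, 0], -8], [255, [0, 0, 0], -8], [255, [0, 0, 0], -8]]'

```text
time: 7.0
tool_pos: [0.4896, 0.1864, 0.2633]
ee_rot: [-3.14, -0.002, 2.79]
wrist_force: [-0.0, -0.3, -2.1]
width: 0.0138
finger_force: 30.0
```

```bash
python3 go.py .489 .1885 .235 174.3
```

```text
t 7.0 pos [0.4896 0.1864 0.2633] rpy [-1.7989e+02 -1.4000e-01  1.5985e+02] d [ 1.2  1.8 28.3] twist -14.5 F [-0.  -0.3 -2.1] M [ 0.03 -0.06  0.07] w 0.0138 ff 30.0 q6 [ 0.26  0.03  1.35 -0.    1.77 -0.96]
```

Emit:
carry_out --increments '[[255, [1.2, 1.8, 10], -7.2], [255, [0, 0, 18], -7.2], [255, [0, 0, 18], 0], [255, [0, 0, 4], 0], [255, [0, 0, 0], 0]]'

```text
time: 7.5
tool_pos: [0.4888, 0.1885, 0.2134]
ee_rot: [-3.14, -0.004, 3.035]
wrist_force: [0.4, 0.1, -1.3]
width: 0.014
finger_force: 30.0
```

```bash
python3 go.py .489 .1885 .235 174.3; python3 - <<'E'
from h import *
t=robot.snapshot("top"); s=robot.snapshot("side")
im=np.hstack([cv2.resize(t[205:250,180:230],(400,360)),cv2.resize(s[115:175,167:237],(400,343),interpolation=cv2.INTER_CUBIC)[[*range(343)]+[0]*17]])
cv2.imwrite("pics/l1.png",im)
E
```

```text
t 7.5 pos [0.4888 0.1885 0.2134] rpy [-179.91   -0.21  173.91] d [ -0.1   0.  -21.6] twist -0.4 F [ 0.4  0.1 -1.3] M [ 0.06 -0.13 -0.03] w 0.014 ff 30.0 q6 [ 0.26  0.03  1.44 -0.    1.67 -1.2 ]
```

View pics/l1.png

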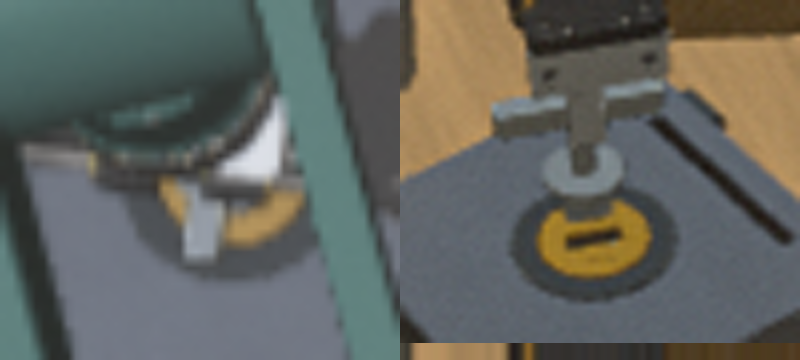

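```bash
python3 - <<'E'
from m import *
k=5.714
print("slot",A("side",193,239,k,167,115,.126),"collar", A("side",184,170,k,167,115,.1758))
print("blade bottom exp", (proj("side",[.4888,.1885,.1398])-[166.5,114.5])*k+[400,0])
show("slot",A("side",167,243,k,167,115,.126),A("side",220,234,k,167,115,.126))
show("bar",A("side",95,110,k,167,115,.2278),A("side",262,85,k,167,115,.2278))
E
```

```text
slot [0.48962671 0.18796564 0.126     ] collar [0.48864112 0.18951606 0.1758    ]
blade bottom exp [589.51586425 220.32259963]
slot [0.49   0.1882 0.126 ] ang -7.3 len 0.0295
bar [0.4892 0.188  0.2278] ang -8.4 len 0.0882
```

Emit:
carry_out --increments '[[255, [-0.5, -0.7, 8], 0], [255, [0, 0, 4], 0], [255, [0, 0, 3], 0], [255, [0, 0, 3], 0], [255, [0, 0, 3], 0], [255, [0, 0, 0], 0]]'

```text
time: 8.2
tool_pos: [0.4903, 0.1887, 0.1943]
ee_rot: [3.14, 0.0, 3.036]
wrist_force: [1.3, 2.1, -2.6]
width: 0.0137
finger_force: 30.0
```

```bash
python3 go.py .489 .188 .1696 174
```

```text
t 8.2 pos [0.4903 0.1887 0.1943] rpy [1.7991e+02 2.0000e-02 1.7395e+02] d [ 1.3 -0.9 24.7] twist -0.1 F [ 1.3  2.1 -2.6] M [ 0.68 -0.3   0.01] w 0.0137 ff 30.0 q6 [ 0.26  0.04  1.47  0.    1.63 -1.21]
```

Emit:
carry_out --increments '[[255, [0, 0.4, 4], 0], [255, [0, 0, 4], 0], [255, [0, 0, 4], 0], [255, [0, 0, 4], 0], [255, [0, 0, 4], 0], [255, [0, 0, 3], 0], [255, [0, 0, 0], 0]]'

```text
time: 8.9
tool_pos: [0.4901, 0.1887, 0.1707]
ee_rot: [3.141, -0.001, 3.036]
wrist_force: [1.5, 2.7, -3.5]
width: 0.0134
finger_force: 30.0
```

```bash
python3 go.py .489 .188 .1696 174
```

```text
t 8.9 pos [0.4901 0.1887 0.1707] rpy [ 1.7998e+02 -3.0000e-02  1.7393e+02] d [ 1.  -0.8  1.1] twist -0.1 F [ 1.5  2.7 -3.5] M [ 1.   -0.44 -0.06] w 0.0134 ff 30.0 q6 [ 0.26  0.05  1.51  0.    1.59 -1.21]
```

Emit:
carry_out --increments '[[255, [0, 0.7, 1], 0], [255, [0, 0, 1], 0], [255, [0, 0, 0], 0], [255, [0, 0, 0], 0]]'

```text
time: 9.3
tool_pos: [0.4903, 0.1889, 0.1695]
ee_rot: [-3.141, 0.0, 3.035]
wrist_force: [-0.1, 1.9, -1.2]
width: 0.0139
finger_force: 30.0
```

```bash
python3 go.py .489 .188 .1696 105
```

```text
t 9.3 pos [0.4903 0.1889 0.1695] rpy [-179.97    0.    173.91] d [ 1.2 -1.  -0.1] twist 68.9 F [-0.1  1.9 -1.2] M [ 0.49 -0.15  0.  ] w 0.0139 ff 30.0 q6 [ 0.26  0.05  1.51 -0.    1.58 -1.2 ]
```

Emit:
carry_out --increments '[[255, [0, 0, 0], 5], [255, [0, 0, 0], 6], [255, [0, 0, 0], 6], [255, [0, 0, 0], 6], [255, [0, 0, 0], 6], [255, [0, 0, 0], 6], [255, [0, 0, 0], 6], [255, [0, 0, 0], 0]]'

```text
time: 10.1
tool_pos: [0.4908, 0.1894, 0.1695]
ee_rot: [3.14, 0.0, 2.32]
wrist_force: [0.9, 3.5, -2.3]
width: 0.0134
finger_force: 30.0
```

```bash
python3 go.py .489 .188 .1696 105
```

```text
t 10.1 pos [0.4908 0.1894 0.1695] rpy [1.7992e+02 2.0000e-02 1.3295e+02] d [ 0.2 -2.2 -0.1] twist 27.9 F [ 0.9  3.5 -2.3] M [ 0.76 -0.51  0.05] w 0.0134 ff 30.0 q6 [ 0.26  0.05  1.51  0.    1.58 -0.49]
```

Emit:
carry_out --increments '[[255, [0, 0, 0], 5], [255, [0, 0, 0], 5], [255, [0, 0, 0], 5], [255, [0, 0, 0], 4], [255, [0, 0, 0], 3], [255, [0, 0, 0], 3], [255, [0, 0, 0], 0], [255, [0, 0, 0], 0]]'

```text
time: 10.9
tool_pos: [0.4904, 0.1891, 0.1695]
ee_rot: [3.141, 0.0, 1.886]
wrist_force: [0.9, 3.7, -1.3]
width: 0.0135
finger_force: 30.0
```

```bash
python3 go.py .489 .188 .1696 105
```

```text
t 10.9 pos [0.4904 0.1891 0.1695] rpy [1.7998e+02 1.0000e-02 1.0805e+02] d [-0.6 -1.7 -0.1] twist 3.1 F [ 0.9  3.7 -1.3] M [ 0.63 -0.38  0.09] w 0.0135 ff 30.0 q6 [ 0.26  0.05  1.51 -0.    1.58 -0.05]
```

Not clearly on the stop yet, so I'll turn on in small steps and watch the moment.

Emit:
carry_out --increments '[[255, [0, 0, 0], 2], [255, [0, 0, 0], 2], [255, [0, 0, 0], 0]]'

```text
time: 11.2
tool_pos: [0.4903, 0.1891, 0.1695]
ee_rot: [3.141, 0.0, 1.816]
wrist_force: [0.6, 2.7, -1.5]
width: 0.0135
finger_force: 30.0
```

```bash
python3 go.py .489 .188 .1696 105
```

```text
t 11.2 pos [0.4903 0.1891 0.1695] rpy [1.7999e+02 1.0000e-02 1.0403e+02] d [-0.7 -1.6 -0.1] twist -1.0 F [ 0.6  2.7 -1.5] M [ 0.59 -0.31  0.16] w 0.0135 ff 30.0 q6 [ 0.26  0.05  1.51 -0.    1.58  0.02]
```

Emit:
carry_out --increments '[[255, [0, 0, 0], 2], [255, [0, 0, 0], 2], [255, [0, 0, 0], 0]]'

```text
time: 11.5
tool_pos: [0.4903, 0.189, 0.1695]
ee_rot: [-3.142, 0.001, 1.747]
wrist_force: [0.4, 1.9, 0.4]
width: 0.014
finger_force: 31.4
```

```bash
python3 go.py .489 .188 .1696 105
```

```text
t 11.5 pos [0.4903 0.189  0.1695] rpy [-1.800e+02  4.000e-02  1.001e+02] d [-0.7 -1.4 -0.1] twist -4.9 F [0.4 1.9 0.4] M [ 0.33 -0.23  0.7 ] w 0.014 ff 31.4 q6 [ 0.26  0.05  1.51 -0.    1.58  0.08]
```

Emit:
carry_out --increments '[[255, [0, 0, 0], 0], [255, [0, 0, 0], -4], [255, [0, 0, 0], -3], [255, [0, 0, 0], 0]]'

```text
time: 11.9
tool_pos: [0.4904, 0.1885, 0.1695]
ee_rot: [-3.141, 0.001, 1.866]
wrist_force: [1.1, 0.5, -0.6]
width: 0.0136
finger_force: 30.0
```

```bash
python3 go.py .4896 .1883 .265 107
```

```text
t 11.9 pos [0.4904 0.1885 0.1695] rpy [-1.7998e+02  6.0000e-02  1.0690e+02] d [ -0.1  -0.8 -95.5] twist -0.1 F [ 1.1  0.5 -0.6] M [ 0.14 -0.32  0.  ] w 0.0136 ff 30.0 q6 [ 0.26  0.05  1.51 -0.    1.58 -0.04]
```

Moment is back to zero, so pull straight up.

Emit:
carry_out --increments '[[255, [0, 0, -3], 0], [255, [0, 0, -8], 0], [255, [0, 0, -10], 0], [255, [0, 0, -12], 0], [255, [0, 0, -20], 0], [255, [0, 0, -25], 0], [255, [0, 0, -18], 0], [255, [0, 0, 0], 0]]'

```text
time: 12.7
tool_pos: [0.4912, 0.1892, 0.2701]
ee_rot: [3.135, 0.001, 1.866]
wrist_force: [-0.8, 0.6, -2.1]
width: 0.0139
finger_force: 30.0
```

```bash
python3 go.py .574 -.287 .265 31.5; python3 - <<'E'
from h import *
s=robot.snapshot("side")
cv2.imwrite("pics/l2.png",cv2.resize(s[85:185,142:262],(600,500),interpolation=cv2.INTER_CUBIC))
E
```

```text
t 12.7 pos [0.4912 0.1892 0.2701] rpy [1.7963e+02 4.0000e-02 1.0690e+02] d [-479.7  -59.3    5.1] twist 75.4 F [-0.8  0.6 -2.1] M [-0.02 -0.15  0.05] w 0.0139 ff 30.0 q6 [ 0.26  0.03  1.34 -0.    1.77 -0.03]
```

View pics/l2.png

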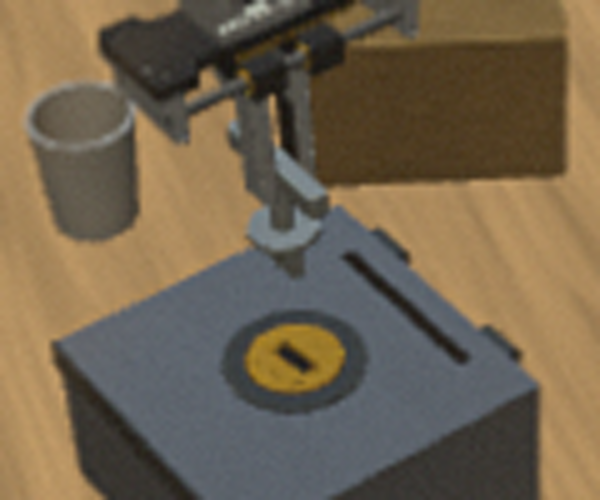

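The key is out. The slot now runs from about (281,346) to (311,370) in the crop.

```bash
python3 - <<'E'
from m import *
show("slot",A("side",280,346,5,142,85,.126),A("side",312,370,5,142,85,.126))
show("box right edge lid",A("side",55,343,5,142,85,.12),A("side",337,208,5,142,85,.12))
E
```

```text
slot [0.4911 0.1885 0.126 ] ang -66.7 len 0.0307
box right edge lid [0.458  0.2945 0.12  ] ang 16.2 len 0.2175
```

Emit:
carry_out --increments '[[255, [-30, -3.7, 0], 0], [255, [-30, -3.7, 0], 0], [255, [-30, -3.7, 0], 0], [255, [-30, -3.7, 0], 0], [255, [-30, -3.7, 0], 0], [255, [-30, -3.7, 0], 0], [255, [-30, -3.7, 0], 0], [255, [-30, -3.7, 0], 0]]'

```text
time: 13.55
tool_pos: [0.5309, -0.0502, 0.2639]
ee_rot: [-3.138, -0.002, 1.866]
wrist_force: [-0.7, -0.1, -1.9]
width: 0.0137
finger_force: 30.0
```

Emit:
carry_out --increments '[[255, [-30, -3.7, 0], 0], [255, [-30, -3.7, 0], 0], [255, [-30, -3.7, 0], 0], [255, [-30, -3.7, 0], 0], [255, [-30, -3.7, 0], 0], [255, [-30, -3.7, 0], 0], [255, [-30, -3.7, 0], 0], [255, [-30, -3.7, 0], 0]]'

```text
time: 14.35
tool_pos: [0.5726, -0.2882, 0.2636]
ee_rot: [-3.139, -0.003, 1.866]
wrist_force: [0.7, -0.1, -1.5]
width: 0.014
finger_force: 30.0
```

Emit:
carry_out --increments '[[255, [0, 0, 0], 8], [255, [0, 0, 0], 8], [255, [0, 0, 0], 8], [255, [0, 0, 0], 8], [255, [0, 0, 0], 8], [255, [0, 0, 0], 8], [255, [0, 0, 0], 8], [255, [0, 0, 0], 8]]'

```text
time: 15.15
tool_pos: [0.5725, -0.2869, 0.2635]
ee_rot: [-3.138, 0.001, 0.743]
wrist_force: [0.0, 0.7, -2.0]
width: 0.0136
finger_force: 30.0
```

```bash
python3 go.py .574 -.287 .145 31.5
```

```text
t 15.15 pos [ 0.5725 -0.2869  0.2635] rpy [-1.7977e+02  8.0000e-02  4.2580e+01] d [  1.2   1.5 118.5] twist 11.1 F [ 0.   0.7 -2. ] M [-0.04 -0.04 -0.04] w 0.0136 ff 30.0 q6 [-0.55  0.29  1.04 -0.    1.81  0.27]
```

Emit:
carry_out --increments '[[255, [0, 0, 0], 5.5], [255, [0, 0, 20], 5.5], [255, [1.3, 0.8, 30], 0], [255, [0, 0, 35], 0], [255, [0, 0, 30], 0], [255, [0, 0, 20], 0], [255, [0, 0, 3], 0], [255, [0, 0, 0], 0]]'

```text
time: 15.95
tool_pos: [0.5739, -0.2869, 0.1259]
ee_rot: [-3.138, 0.002, 0.557]
wrist_force: [-0.6, 0.1, -1.3]
width: 0.0139
finger_force: 30.0
```

```bash
python3 go.py .5744 -.287 .0856 31.5;  python3 - <<'E'
from h import *
s=robot.snapshot("side")
cv2.imwrite("pics/w1.png",cv2.resize(s[205:315,230:350],(600,550),interpolation=cv2.INTER_CUBIC))
E
```

```text
t 15.95 pos [ 0.5739 -0.2869  0.1259] rpy [-1.7981e+02  1.1000e-01  3.1920e+01] d [ 0.4  0.5 40.3] twist 0.4 F [-0.6  0.1 -1.3] M [-0.07  0.04  0.04] w 0.0139 ff 30.0 q6 [-0.55  0.33  1.27 -0.    1.54  0.46]
```

View pics/w1.png

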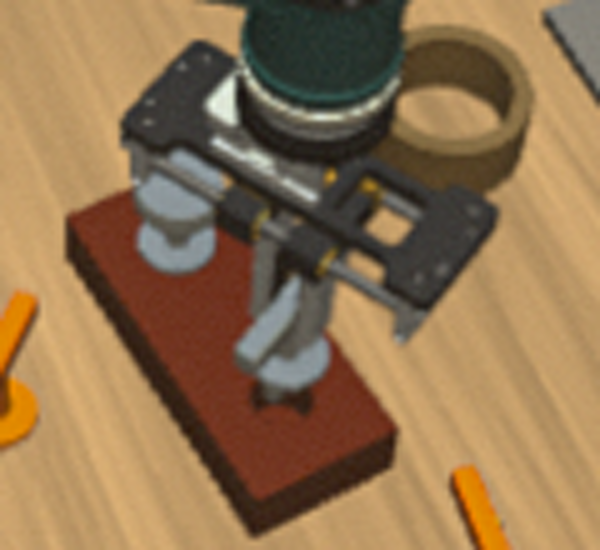

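The blade is just above the well, whose dark mouth is around (283,395). I'll lower it.

Emit:
carry_out --increments '[[255, [0.3, 0, 8], 0], [255, [0, 0, 6], 0], [255, [0, 0, 6], 0], [255, [0, 0, 6], 0], [255, [0, 0, 5], 0], [255, [0, 0, 4], 0], [255, [0, 0, 0], 0]]'

```text
time: 16.7
tool_pos: [0.5747, -0.2869, 0.0914]
ee_rot: [-3.14, 0.001, 0.557]
wrist_force: [0.1, -1.2, -3.2]
width: 0.0134
finger_force: 30.0
```

```bash
python3 go.py .5744 -.287 .0856 31.5
```

```text
t 16.7 pos [ 0.5747 -0.2869  0.0914] rpy [-1.7991e+02  5.0000e-02  3.1920e+01] d [-0.3 -0.1  5.8] twist 0.4 F [ 0.1 -1.2 -3.2] M [-0.05  0.04  0.  ] w 0.0134 ff 30.0 q6 [-0.55  0.35  1.32 -0.    1.48  0.46]
```

Emit:
carry_out --increments '[[255, [0, 0, 3], 0], [255, [0, 0, 2], 0], [255, [0, 0, 1], 0], [255, [0, 0, 0], 0], [255, [0, 0, 0], 0]]'

```text
time: 17.2
tool_pos: [0.5752, -0.2872, 0.0866]
ee_rot: [3.141, -0.0, 0.557]
wrist_force: [-0.3, 0.2, -1.8]
width: 0.0139
finger_force: 30.0
```

```bash
python3 go.py .5744 -.287 .0856 31.5
```

```text
t 17.2 pos [ 0.5752 -0.2872  0.0866] rpy [179.98  -0.    31.92] d [-0.6 -0.6  1. ] twist 0.4 F [-0.3  0.2 -1.8] M [ 0.06 -0.02 -0.01] w 0.0139 ff 30.0 q6 [-0.55  0.35  1.32 -0.    1.47  0.46]
```

Last millimetre, then open gently and rise.

Emit:
carry_out --increments '[[255, [0, 0, 1], 0], [255, [0, 0, 0], 0], [150, [0, 0, 0], 0], [120, [0, 0, 0], 0], [120, [0, 0, 0], 0], [100, [0, 0, 0], 0], [100, [0, 0, 0], 0], [100, [0, 0, -5], 0]]'

```text
time: 18.0
tool_pos: [0.5747, -0.2869, 0.0898]
ee_rot: [-3.14, 0.001, 0.557]
wrist_force: [-0.0, 0.5, -0.3]
width: 0.0562
finger_force: 0.0
```

Emit:
carry_out --increments '[[100, [0, 0, -20], 0], [100, [0, 0, -25], 0], [100, [0, 0, -30], 0], [100, [0, 0, -30], 0], [100, [-30, 0, 0], 0], [100, [-40, 0, 0], 0], [100, [-40, 0, 0], 0], [100, [-20, 0, 0], 0]]'

```text
time: 18.8
tool_pos: [0.4626, -0.3574, 0.1963]
ee_rot: [3.14, 0.001, 0.555]
wrist_force: [0.4, 0.4, -0.7]
width: 0.057
finger_force: 0.0
```

```bash
python3 - <<'E'
from h import *
t=robot.snapshot("top"); s=robot.snapshot("side")
cv2.imwrite("pics/e1.png",np.hstack([cv2.resize(t[170:245,290:390],(400,300)),cv2.resize(s[225:315,230:350],(400,300))]))
E
```

```text
(no output)
```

View pics/e1.png

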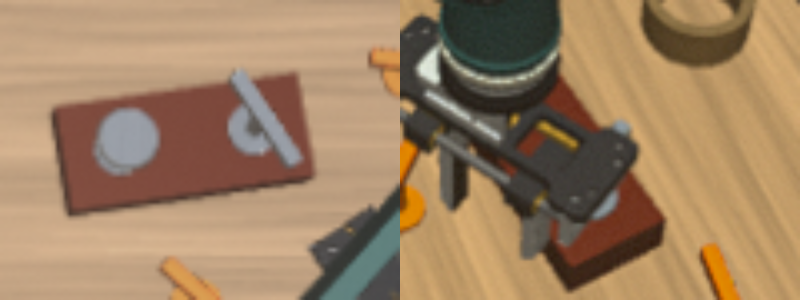

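The key is back in its well, looking just as it did at the start, with its collar down on the stand. The gripper is clear of everything.

```bash
python3 -c "
from bench import robot
print(robot.close_job())"
```

```text
the job is handed in; nothing more can be done
None
```

The box is locked (slot measured about 83° clockwise from the box's x axis, i.e. at its locked stop), the T-bar key is back down in its original well, and the job was handed in at about 19 s with no verdict returned.

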